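# Hang the pot carrier on the swing bracket

### The arm

A 6-joint arm with a two-finger parallel gripper is mounted at the origin on the work surface. World frame = base frame: x ahead of the robot, y to its left, z up, the work surface at z = 0. Lengths are in mm, angles in rad, forces in N, time in s.
With the tool pointing down it reaches from about 250 to 800 mm from the base axis. Payload 8.5 kg.
Tool frame: the origin (TCP) lies at the very end of the fingers, on their centre line; the grasp point (between the pads) lies 19 mm behind it; z points along the fingers, y is the line along which they close (so a half turn about z gives the same grasp; the last joint's range is limited). The gripper opens to 85 mm and grips with 20 to 120 N. Pads are 22 mm wide; open, the fingers measure 114 mm over their backs; the gripper's body (76 mm by 85 mm) begins 54 mm behind the grasp point. The pads swing forward as they close: fully open they stand 13 mm farther back than shut.
Start: joints at [1.212, 0.238, -0.013, 1.319, 0, 1.571], TCP at [184.336, 491.524, 201.876] pointing down, gripper open.
Joint ranges: [-2.66, 2.66], [-1.03, 1.9], [-1.14, 1.46], [-1.82, 2.27], [-1.45, 1.34], [-3.14, 3.14]. Speed limits (rad/s): [2.22, 2.22, 2.79, 3.14, 3.14, 3.14].

### API

Orientations are given as [roll, pitch, yaw] about the fixed x, y, z axes, in that order (R = Rz(yaw) Ry(pitch) Rx(roll)).
In Python, from cell import arm gives the robot as it stands. Calls block until the motion is done:
- arm.movep(position, orientation): joint-space move of the TCP to a pose.
- arm.movel(position, max_speed=150, rot=None): straight line of the TCP; rot=None keeps the orientation; max_speed is the mean speed in mm/s.
- arm.move_joints(angles): joint-space move.
- arm.gripper_open() and arm.gripper_close(): open the fingers fully, or close them until they stop; the grip force is fixed at half the most.
- arm.sleep(seconds).
- arm.solve_ik(position, orientation): joint angles nearest the present ones, or None.
- arm.sense(): the state.
- arm.camera(name): name is "scene" or "top"; returns the picture (384x512x3 uint8, red, green, blue); there is no depth.
- arm.camera_params(name): a dict with "mtx" (3x3 intrinsics, pixels), "extrinsics" (4x4, takes a point from world to camera coordinates). Camera axes: x right, y down, z forward; pixel columns grow to the right and rows downward; lengths in mm; the calibration is good to about 2 mm. A picture is of the moment at which its call begins. camera_params takes no time and is no camera call.
A pose or a line that the arm cannot do raises arm.MotionError and nothing moves.
- arm.sign_off(): hands the job in; it is judged then, once.
The state is a dict: "time": time; "q": joint angles; "joint_velocities": joint speeds; "joint_torque": joint torques, N m; "tool_pos": TCP position; "ee_rot": TCP orientation; "force": force on the tool from outside, world axes, zero at the start; "ft_torque": the same for the moment, N m; "gripper_width": finger opening in mm; "grip_force": force on a finger pad.
Only numpy, scipy, OpenCV 4.12 (cv2) and the standard library are available. Lean on these libraries where they do the work, as an engineer would, in place of code of your own. Each camera call takes 0.05 s, during which the arm holds its last target. There are 200 camera calls.

### The job

Swing the black bracket arm out from the cedar screen until it stands square to the screen, fully out at its stop. Then hang the yellow pot carrier, with the terracotta pot still in it, by its bow handle in the two-pronged hook at the end of the arm: handle centred and lying in both prongs, so that the carrier hangs level and still, clear of the bench. Do not tip the pot, and leave the other things on the bench where they are.

Things in the scene. Friction and masses are not known exactly. Their poses are not given: they have to be found in the camera images.
- screen: Fixed cedar slat screen standing on the bench, 400 mm long, 273 mm high, on a sole board 100 mm wide. Origin: middle of its length, on the bench, at the back of its 16 mm slats. Its -x axis points out of the front face (16 mm before the origin), y runs along it, z up. It carries the swing bracket on its front. Place and yaw vary.
- bracket (a joint): Angle of the bracket's swing arm on its upright pivot, rad: 0 = folded, parallel to the screen, pointing along screen -y; 1.571 = its stop, pointing straight out (screen -x). It opens clockwise seen from above. Stiff friction hinge (0.25 N m, about 2.6 N at 95 mm) that stays where it is left. Starts at 0.1 to 0.6.
- bracket_hinge (a point): Point on the arm's vertical pivot axis at the height of the arm's centreline (245 mm above the bench); 45 mm in front of the slats' face, 120 mm along the screen's +y from its middle. Axes turn with the arm: -x points along the arm to its hook, z up.
- hook_seat (a point): Where the middle of the carrier's handle bar (its centreline) lies when hung: midway between the two prongs, 190 mm from the pivot axis, 235.5 mm above the bench. Axes as bracket_hinge: -x outwards along the arm, y across it; the hung bar lies along y, across both prongs. Each prong is a shallow U open at the top, 14 mm flat at the bottom, about 45 mm wide near the top.
- hook_tip (a point): Midway between the two upturned prong tips, at their top: 216 mm from the pivot axis, 262 mm up. The arm is one black 10 mm round bar, level, out to 125 mm from the pivot; there a crossbar splits it into two 10 mm prongs, centrelines 34 mm either side, level to 155 mm, then dipping 20 mm into the hook. A thin brace runs under the arm to 65 mm out.
- carrier: Yellow steel pot carrier, loose: a round pan 88 mm across at the foot, 108 mm at its rim, 40 mm deep, floor 5 mm, with a rigid bow handle of 10 mm round bar. Origin: centre of its underside. The handle stands in its y-z plane: legs at y = +-70 mm, and a straight level top bar along y, from -60 to +60 mm, its centreline 185 mm above the underside. 0.22 kg. Starts upright on the bench.
- carrier_handle (a point): Middle of the carrier's handle top bar, on its centreline (185 mm above the underside); axes as the carrier (bar along y).
- carrier_floor (a point): Centre of the carrier's inner floor, 5 mm above its underside; the pot stands here, with 4 mm of play all round. The pot's rim is then 90 mm above the carrier's underside, 90 mm below the underside of the handle bar.
- pot: Terracotta pot, empty, loose in the carrier: 85 mm high, foot 72 mm and rim 106 mm across. Origin: centre of its underside, z its axis. 0.2 to 0.4 kg.
- jug: Green plastic jug without a spout, 135 mm high, 108 mm across, handle to its +y reaching 98 mm from its axis. Origin: centre of its underside. A bystander.
- cells: Two joined empty black plastic seedling cells, 60 x 120 (along y) x 50 mm high. Origin: centre of the underside. A bystander.
- bamboo: Bamboo tray, 130 x 230 (along y) x 28 mm. Origin: centre of the underside. A bystander.
- widger: Flat steel widger, 190 mm long along y, lying in the bamboo tray. Origin: under its middle. A bystander.
Things that resemble listed ones, but are neither listed nor needed, are in the scene too. There is more than one size of the pot; the job needs the smaller. There is more than one size of the carrier; the job needs the larger.

How it is judged (in metres and radians):
On the way:
1. the bracket arm is swung out to its stop (value of joint bracket above 1.45 rad), for 0.2 s.
At the end, for the whole second after the job is handed in: Arm within 7 deg of its stop; carrier hanging in the hook, middle of its handle bar within 20 mm of the hook seat, within 11 deg of level, nearly still; pot standing in it (15 mm, 17 deg); jug, cells, tray and widger within 30 mm of where they began (value of joint bracket above 1.45 rad and distance between carrier_handle and hook_seat below 0.02 m and angle between carrier's own z axis and vertical below 0.2 rad and distance between pot and carrier_floor below 0.015 m and angle between pot's own z axis and vertical below 0.3 rad and linear speed of carrier below 0.05 m/s and angular speed of carrier below 0.5 rad/s and distance of each of jug, cells, bamboo, widger from where it was at the start of the episode below 0.03 m); the robot touches nothing.
It fails at once if the pot is tipped more than 30 degrees (angle between pot's own z axis and vertical above 0.52 rad).
It fails at once if the jug, the seedling cells, the bamboo tray or the widger is moved more than 30 mm (distance of any of jug, cells, bamboo, widger from where it was at the start of the episode above 0.03 m).
It also fails if it takes over 61 s, if anything falls off the work surface, if the arm or the gripper's body presses on something with over 40 N, if the wrist force passes 120 N, or if a joint passes its speed limit or range.

## Working session

There is one attempt and no reset: what is moved stays moved. The work goes in short steps, each a Python script; the robot and the scene stay as the last script left them, time stands still between calls to the robot, and variables do not carry over. Pictures are saved under pics/ and viewed, at most 10 in all, crops included, and the job is handed in when it is done.

```bash
mkdir -p pics; ls; python3 - <<'E'
from cell import arm
import cv2,numpy as np
for n in("scene","top"):
    im=arm.camera(n); cv2.imwrite(f"pics/{n}0.png",cv2.resize(im[:,:,::-1],(800,600),interpolation=cv2.INTER_CUBIC))
    np.save(f"{n}0.npy",im)
    p=arm.camera_params(n);print(n,np.round(p["mtx"],1).tolist(),np.round(p["extrinsics"],3).tolist())
E
```

```text
pics
scene [[485.8, 0.0, 255.4], [0.0, 485.8, 194.1], [0.0, 0.0, 1.0]] [[-0.767, 0.642, 0.005, 430.403], [0.528, 0.636, -0.563, -218.984], [-0.365, -0.429, -0.826, 1566.807], [0.0, 0.0, 0.0, 1.0]]
top [[470.1, 0.0, 258.8], [0.0, 470.1, 192.8], [0.0, 0.0, 1.0]] [[-0.088, -0.996, -0.004, 76.622], [-0.972, 0.087, -0.216, 609.98], [0.216, -0.015, -0.976, 1515.118], [0.0, 0.0, 0.0, 1.0]]
```

View pics/scene0.png

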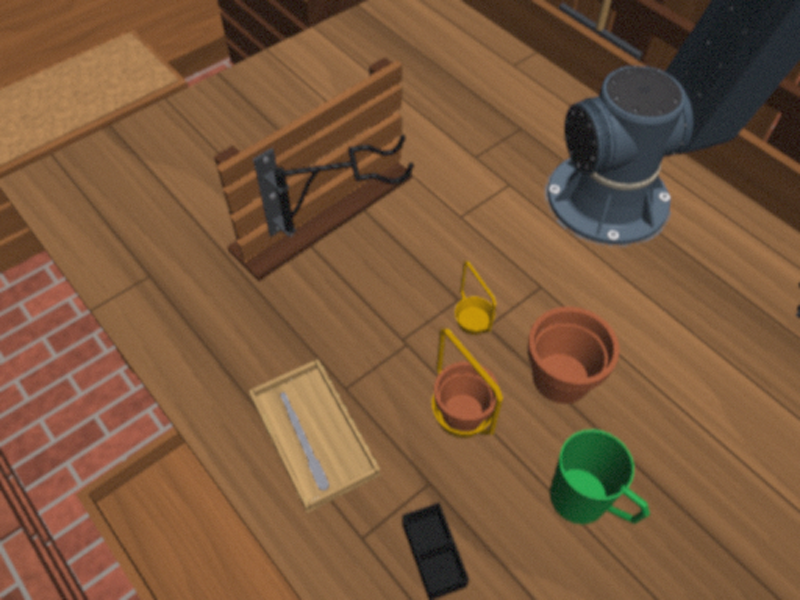

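View pics/top0.png

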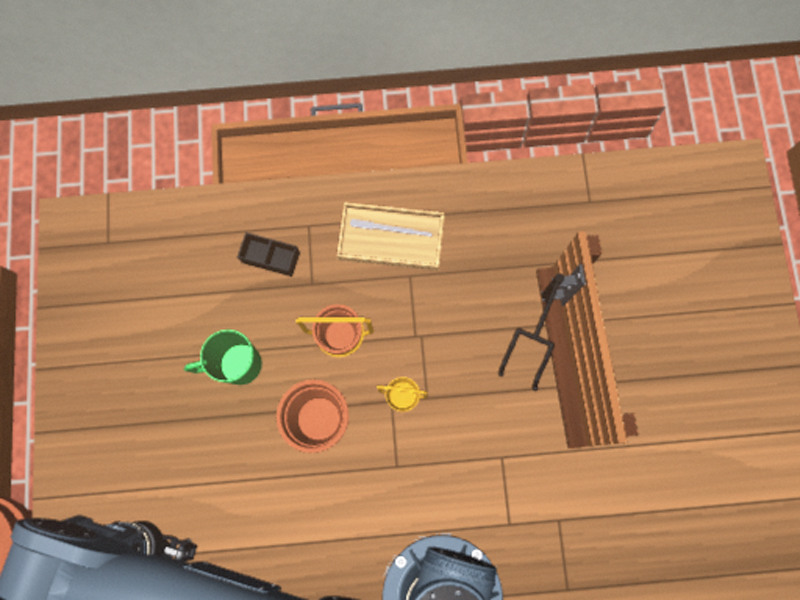

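The scene view shows two yellow carriers: a small empty one at (475,312) and a larger one at (465,395) holding the small terracotta pot. The larger is the one meant. There is also a bigger loose pot at (570,352). The bracket arm is on the screen's front, with its pivot at about (280,190) and prong tips at (405,140) and (410,168). I'll confirm with enlarged crops of both.

```bash
python3 - <<'E'
import cv2,numpy as np
s=np.load("scene0.npy")[:,:,::-1];t=np.load("top0.npy")[:,:,::-1]
def c(im,x,y,w,h,k=6): return cv2.resize(im[y:y+h,x:x+w],(400,300),interpolation=cv2.INTER_CUBIC)
# regions w80 h60 (k5) and w133 h100(k~3)
out=np.vstack([np.hstack([c(s,260,200,80,60),c(t,180,185,80,60)]),np.hstack([c(s,135,30,140,105),c(t,310,140,106,80)])])
# second shift: carriers need rows 200-285
out[:300,:400]=c(s,255,203,106,80)
cv2.imwrite("pics/crop1.png",out)
E
```

```text
(no output)
```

View pics/crop1.png

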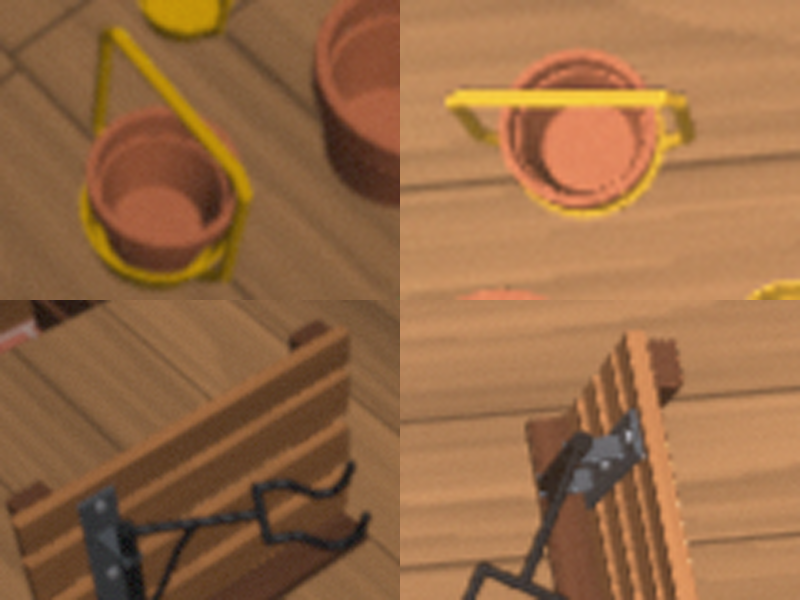

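The top-right crop shows the larger carrier with the smaller pot in it. The handle bar runs from about (190,204.6) to (233,204.6) in native top pixels, and (320,253) to (285.5,212) in scene pixels. The bracket crops give the crossbar corners and tips. I'll fit both poses by least squares.

```bash
cat > h.py <<'E'
from cell import arm
import cv2,numpy as np
from scipy.optimize import least_squares
P={n:arm.camera_params(n) for n in("scene","top")}
def proj(n,X):
    c=P[n]["extrinsics"][:3]@np.append(X,1); return (P[n]["mtx"]@c)[:2]/c[2]
def scr(p,l):
    c,s=np.cos(p[2]),np.sin(p[2]); return np.array([p[0]+c*l[0]-s*l[1],p[1]+s*l[0]+c*l[1],l[2]])
def armpt(p,r,l,z,th=None): # r along arm, l lateral (left looking outward)
    th=p[3] if th is None else th
    d=np.array([-np.sin(th),-np.cos(th)]); n=np.array([-d[1],d[0]])
    q=np.array([-61,120])+r*d+l*n; return scr(p,[q[0],q[1],z])
def tri(a,b): # scene px, top px
    return least_squares(lambda X:np.r_[proj("scene",X)-a,proj("top",X)-b],[500,0,100]).x
E
python3 - <<'E'
from h import *
A=tri((320.3,252.9),(190,204.6));B=tri((285.5,212),(233,204.6))
print("bar",A.round(1),B.round(1),np.linalg.norm(A-B))
# at known height with both
tc=[(226.7,95.5),(228.8,112.3),(257.5,87.1),(262.8,106)]
tt=[(353.3,221.4),(332,211),(343,248.3),(321.3,239.4)]
for a,b in zip(tc,tt): print("arm",tri(a,b).round(1))
S=[tri((140,109),(372.3,148.8)),tri((255.8,41.5),(398.7,282))]
print("screen",np.round(S,1))
M=[(125,34,245),(125,-34,245),(216,34,262),(216,-34,262)]
def f(p):
    r=[]
    for k in range(4):
        for perm in [0]:
            X=armpt(p,M[k][0],M[k][1]*sg,M[k][2]); r+=[*(proj("scene",X)-tc[k]),*(proj("top",X)-tt[k])]
    for l,a,b in[((-8,200,273),(140,109),(372.3,148.8)),((-8,-200,273),(255.8,41.5),(398.7,282))]:
        X=scr(p,l); r+=[*(proj("scene",X)-a),*(proj("top",X)-b)]
    return np.array(r)
best=None
for sg in(1,-1):
  for y0 in(0,.3,-.3,3.1):
    s=least_squares(f,[500,-300,y0,.4])
    if best is None or s.cost<best[0]: best=(s.cost,s.x,sg,s.fun)
print(best[0],best[1].round(3),best[2],best[3].round(1)); p=best[1]; np.save("scr.npy",p)
for n,t in(("now",None),("open",1.571)):
    print(n,"seat",armpt(p,190,0,235.5,t).round(1),"tip",armpt(p,216,0,262,t).round(1))
print("hinge",armpt(p,0,0,245).round(1))
print(arm.sense()["ee_rot"])
E
```

```text
bar [570.8 240.4 179.6] [558.6 107.7 180. ] 133.2647826939753
arm [ 463.2 -242.2  242.1]
arm [ 499.7 -183.9  248.5]
arm [ 387.7 -201.2  256.1]
arm [ 419.1 -142.6  251.5]
screen [[ 675.3 -325.5  263.2]
 [ 278.1 -342.3  264.2]]
14.410047754103976 [ 476.964 -338.215   -1.524    0.542] 1 [-2.2 -0.2 -0.7 -1.   0.   1.3 -0.9  0.4  0.4 -1.2 -0.6 -0.   0.4 -2.1
 -1.  -0.5 -0.1 -1.5 -0.8 -1.3  0.2 -2.5 -0.6  1.1]
now seat [ 426.8 -181.4  235.5] tip [ 403.9 -169.   262. ]
open seat [585.1 -81.9 235.5] tip [583.9 -55.9 262. ]
hinge [ 594.  -271.7  245. ]
[-3.14030282e+00 -1.84019252e-05  2.78280341e+00]
```

Residuals are within about 2.5 px and the heights match (bar about 180 measured vs 185, tips about 255 vs 262). The current angle is about 0.54. I'll close the fingers and swing the arm out from behind, following the arc with force checks.

```bash
python3 - <<'E'
from h import *
p=np.load("scr.npy")
def pose(th,l,z,r=100):
    X=armpt(p,r,l,z,th); d=armpt(p,1,0,0,th)-armpt(p,0,0,0,th)
    y=np.arctan2(d[1],d[0]); 
    return X,[np.pi,0,y+off]
# choose yaw branch
for off in(0,np.pi):
    q=[arm.solve_ik(*pose(t,40,225)) for t in(p[3],1.0,1.65)]
    print(off,[None if a is None else np.round(a,2).tolist() for a in q])
    if all(a is not None and abs(a[5])<2.9 for a in q): break
arm.gripper_close()
s=arm.sense(); t=s["tool_pos"]; arm.movel([t[0],t[1],350],300)
X,o=pose(p[3],50,350); arm.movep(X,o)
X,o=pose(p[3],50,225); arm.movel(X,200)
f0=np.array(arm.sense()["force"])
X,o=pose(p[3],26,225); arm.movel(X,100); 
th=p[3]
while th<1.75:
    th+= .09 if th<1.4 else .02
    X,o=pose(th,20,225); arm.movel(X,100 if th<1.4 else 60,rot=o)
    F=np.array(arm.sense()["force"])-f0; n=(armpt(p,0,1,0,th)-armpt(p,0,0,0,th))
    print(round(th,2),F.round(1),round(F@n,1))
    if th>1.4 and F@n>8 : break
print(arm.sense()["time"])
for n in("scene","top"):
    im=arm.camera(n); np.save(f"{n}1.npy",im)
E
```

```text
0 [[-0.49, 0.28, 0.1, 1.39, 0.0, 0.01], [-0.4, 0.27, 0.09, 1.39, 0.0, 0.55], [-0.3, 0.33, 0.18, 1.42, 0.0, 1.31]]
0.63 [-0.3  0.7  0.9] -0.4
0.72 [ 0.4  1.1 -0.1] -1.1
0.81 [ 0.7 -1.1  0.4] 0.4
0.9 [-0.4  0.6  0.6] -0.1
0.99 [0.3 0.6 1.4] -0.6
1.08 [ 0.3 -0.1  0.5] -0.2
1.17 [-0.6  0.8  0.7] 0.2
1.26 [-0.3  0.5  0.3] 0.1
1.35 [-0.4  0.5  0.4] 0.3
1.44 [-0.7  0.5  0.7] 0.6
1.46 [ 0.2  0.1 -0.6] -0.2
1.48 [0.1 0.1 0. ] -0.1
1.5 [-0.1  0.7  1. ] 0.0
1.52 [0.  0.5 1.6] -0.1
1.54 [0.2 1.3 0.4] -0.3
1.56 [-0.3  0.8  0.3] 0.2
1.58 [-0.1  1.1  0.7] 0.1
1.6 [0.  0.7 0.9] -0.0
1.62 [0.4 0.5 0.2] -0.4
1.64 [-0.1 -0.2  1.2] 0.0
1.66 [ 0.2  1.  -0.2] -0.1
1.68 [-0.4  0.5  0.4] 0.4
1.7 [-0.4  1.   0.4] 0.5
1.72 [ 0.1 -0.  -1.1] -0.1
1.74 [0.4 0.5 1. ] -0.3
1.76 [ 0.1 -0.  -0. ] -0.1
12.1417
```

```bash
python3 - <<'E'
import cv2,numpy as np
s=np.load("scene1.npy")[:,:,::-1];t=np.load("top1.npy")[:,:,::-1]
a=cv2.resize(s[20:320,120:370],(400,480),interpolation=cv2.INTER_CUBIC);b=cv2.resize(t[120:320,260:427],(400,480),interpolation=cv2.INTER_CUBIC)
cv2.imwrite("pics/c2.png",np.hstack([a,b]))
E
```

```text
(no output)
```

View pics/c2.png

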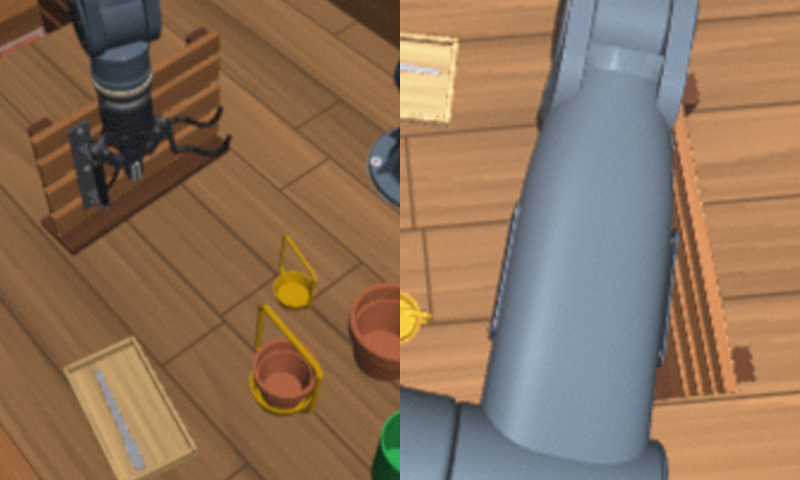

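The scene crop shows the bracket arm hasn't moved (tips still at native (259,90) and (264,107)). The fingers are at native (206,131), on its open side, so they never met the bar. I'll check the pose against the model.

```bash
python3 - <<'E'
from h import *
p=np.load("scr.npy"); s=arm.sense()
print(np.round(s["tool_pos"],1),np.round(s["ee_rot"],2),proj("scene",s["tool_pos"]))
for th,l in((p[3],50),(p[3],26),(p[3],20),(.72,20),(1.0,20),(1.76,20)): print(th.__round__(2),l,armpt(p,100,l,225,th).round(1), proj("scene",armpt(p,100,l,225,th)).round(1))
for r in(0,100): print(r,armpt(p,r,0,245).round(1),proj("scene",armpt(p,r,0,245)).round(1))
print(P["scene"]["extrinsics"][:3,:3].T@-P["scene"]["extrinsics"][:3,3])
E
```

```text
[ 588.5 -169.8  225. ] [-3.14 -0.    1.43] [204.90739635 138.04387478]
0.54 50 [ 482.2 -268.2  225. ] [214.8  97.8]
0.54 26 [ 493.6 -247.   225. ] [216.1 104.1]
0.54 20 [ 496.5 -241.8  225. ] [216.5 105.7]
0.72 20 [ 503.3 -225.   225. ] [218.3 110.4]
1.0 20 [ 519.8 -201.7  225. ] [218.7 118.2]
1.76 20 [ 588.4 -169.8  225. ] [204.9 138. ]
0 [ 594.  -271.7  245. ] [179.2 111.1]
100 [ 506.  -224.2  245. ] [217.2 105.6]
[1017.26977303  535.85948838 1168.80367133]
```

```bash
python3 - <<'E'
from h import *
s=arm.sense(); print(s["gripper_width"],s["grip_force"],np.round(s["q"],3))
im=np.load("scene1.npy")[:,:,::-1]
cv2.imwrite("pics/c3.png",cv2.resize(im[60:160,150:283],(800,600),interpolation=cv2.INTER_CUBIC))
E
```

```text
0.3334225005293005 0.0 [-0.281  0.388  0.261  1.445  0.     1.434]
```

View pics/c3.png

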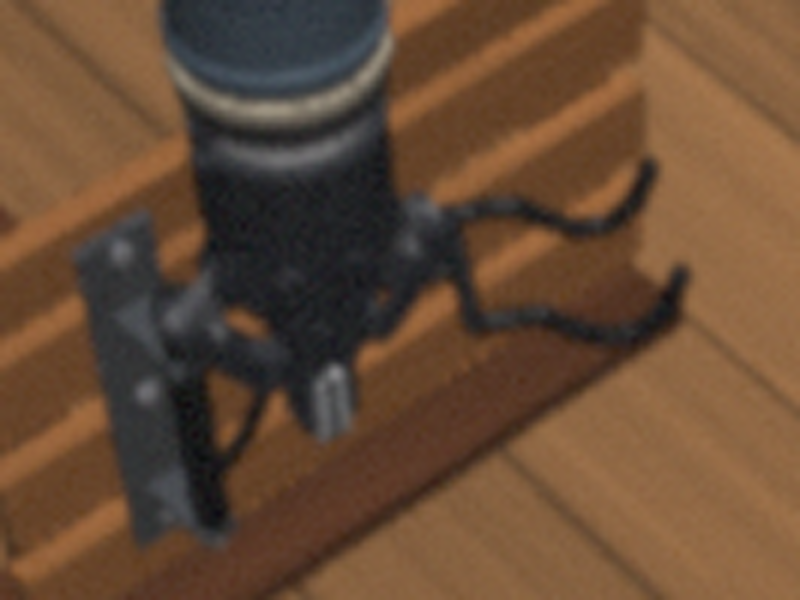

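The fingertip appears about 5 px higher than a tip at z=225 should, so the fingers probably passed over the bar. Going back around and pushing 20 mm lower (still clear of the screen top), stopping early if there is no contact.

```bash
cat > push.py <<'E'
from h import *
import sys
p=np.load("scr.npy"); Z=float(sys.argv[1])
def pose(th,l,z,r=100):
    X=armpt(p,r,l,z,th); d=armpt(p,1,0,0,th)-armpt(p,0,0,0,th)
    return X,[np.pi,0,np.arctan2(d[1],d[0])]
t=arm.sense()["tool_pos"]; arm.movel([t[0],t[1],340],300)
arm.movep(*pose(p[3],50,340)); arm.movel(pose(p[3],50,Z)[0],200)
np.save("scenep.npy",arm.camera("scene"))
f0=np.array(arm.sense()["force"])
th=p[3]; arm.movel(pose(th,26,Z)[0],100); mx=0
while th<1.75:
    th+= .09 if th<1.4 else .02
    X,o=pose(th,20,Z); arm.movel(X,100 if th<1.4 else 60,rot=o)
    F=np.array(arm.sense()["force"])-f0; n=(armpt(p,0,1,0,th)-armpt(p,0,0,0,th)); mx=max(mx,F@n)
    print(round(th,2),F.round(1),round(F@n,1))
    if th>.8 and mx<1.5 or th>1.4 and F@n>8: break
print(arm.sense()["time"])
np.save("scene1.npy",arm.camera("scene"))
E
python3 push.py 205
```

```text
0.63 [-0.7 -0.6  0.7] 0.8
0.72 [-1.4  0.5  0.6] 0.5
0.81 [-0.2 -0.5 -0.1] 0.5
16.1417
```

```bash
python3 - <<'E'
from h import *
s=arm.sense(); print(np.round(s["tool_pos"],1),proj("scene",s["tool_pos"]))
a=[cv2.resize(np.load(f)[50:170,170:270,::-1],(400,480),interpolation=cv2.INTER_CUBIC) for f in("scenep.npy","scene1.npy")]
cv2.imwrite("pics/c4.png",np.hstack(a))
E
```

```text
[ 507.9 -217.2  205. ] [219.13557486 118.03958438]
```

View pics/c4.png

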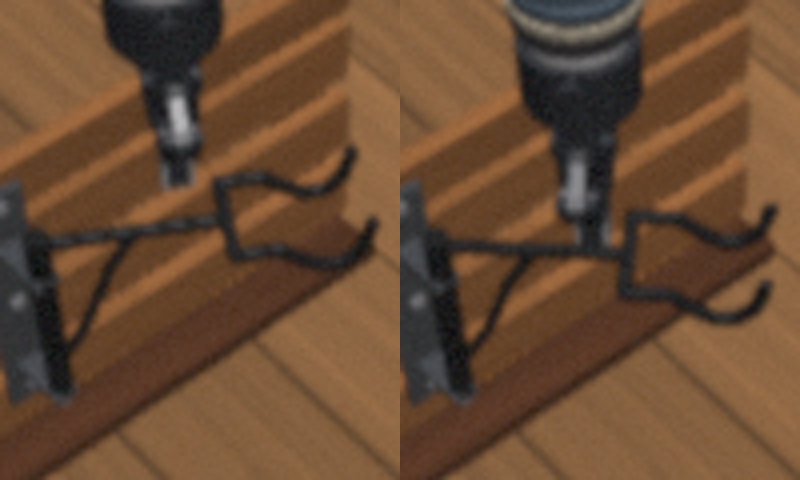

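At z=205 the fingers are behind the bar at (590,245) in the right crop and the arm has begun to swing, since the prongs moved down and out. The readable force is small, so contact was fine. Fingertips look about 20 mm higher than the reported TCP, which I'll keep in mind for the grasp. Continuing the arc.

```bash
python3 - <<'E'
src=open('push.py').read().split("t=arm.sense()")[0]
import sys; sys.argv=['',"203"]; exec(src)
f0=np.zeros(3); th=.81
while th<1.78:
    th+= .09 if th<1.4 else .02
    X,o=pose(th,20,Z); arm.movel(X,100 if th<1.4 else 50,rot=o)
    s=arm.sense();F=np.array(s["force"]); n=(armpt(p,0,1,0,th)-armpt(p,0,0,0,th))
    if th>1.4: print(round(th,2),F.round(1),round(F@n,1),np.round(np.linalg.norm(np.array(s["tool_pos"])-X),1))
    if th>1.4 and F@n>9: break
np.save("scenep.npy",arm.camera("scene"))
X,o=pose(th,40,Z); arm.movel(X,150); arm.movel([X[0],X[1],330],250)
arm.movep([480,180,330],o)   # clear the view, toward carrier
print(arm.sense()["time"])
for n in("scene","top"): np.save(f"{n}1.npy",arm.camera(n))
s=np.load("scene1.npy")[:,:,::-1];t=np.load("top1.npy")[:,:,::-1]
r=lambda i:cv2.resize(i,(400,300),interpolation=cv2.INTER_CUBIC)
cv2.imwrite("pics/c5.png",np.vstack([np.hstack([r(np.load("scenep.npy")[50:155,140:280,::-1]),r(s[50:155,140:280])]),np.hstack([r(t[120:240,280:440]),r(t[130:280,170:370])])]))
E
```

```text
1.44 [-0.3 -0.4  0.1] 0.4 0.2
1.46 [-1.5 -0.2  0.2] 1.5 0.3
1.48 [-1.5 -0.2  0. ] 1.5 0.1
1.5 [-1.4 -0.8  1.4] 1.5 0.1
1.52 [-1.4 -1.1  0.7] 1.5 0.2
1.54 [-0.8 -0.5  1.8] 0.9 0.1
1.56 [-1.4 -1.4  1.2] 1.5 0.1
1.58 [-1.5 -0.2  1.1] 1.5 0.1
1.6 [-6.6 -0.8  3.3] 6.6 1.2
1.62 [-14.5  -1.6   6.2] 14.5 3.1
22.6167
```

View pics/c5.png

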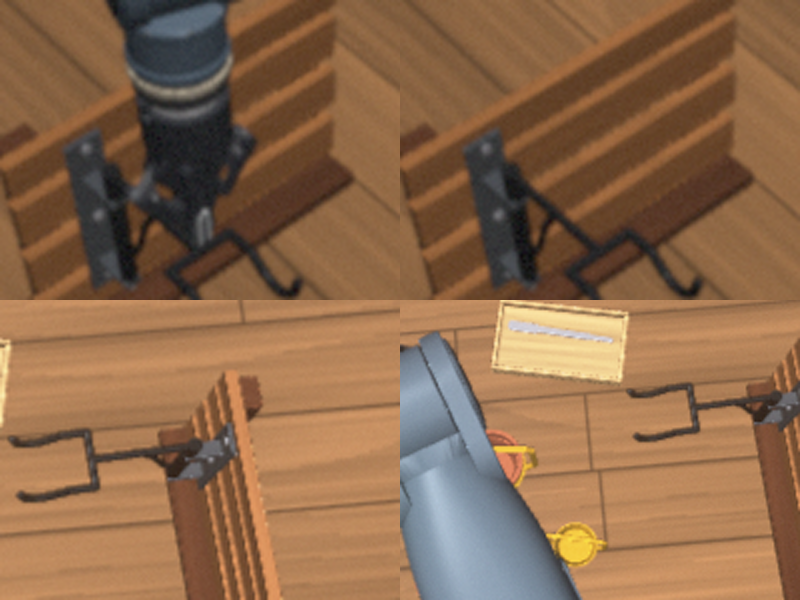

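The bracket is at its stop: force rose at commanded 1.59 rad, and the top view shows the arm square out. Next I check the tips against the model, find feasible tilted-tool poses and hover open over the handle.

```bash
cat > g.py <<'E'
from h import *
from scipy.spatial.transform import Rotation as Ro
p=np.load("scr.npy")
def bar_ends(H=185):
    a,b=((320.3,252.9),(190,204.6)),((285.5,212),(233,204.6))
    return [least_squares(lambda X:np.r_[proj("scene",[*X,H])-q[0],proj("top",[*X,H])-q[1]],[560,170]).x for q in(a,b)]
A,B=bar_ends(); C=np.r_[(A+B)/2,185]; v=(A-B)/np.linalg.norm(A-B)   # +y-ish
TAU=np.radians(20)
def rot(u,sg,tau=TAU):
    u=np.r_[u/np.linalg.norm(u),0]; k=np.array([0,0,1.])
    z=np.sin(tau)*u-np.cos(tau)*k; y=sg*(np.cos(tau)*u+np.sin(tau)*k)
    R=np.c_[np.cross(y,z),y,z]; return Ro.from_matrix(R).as_euler("xyz"),z
def tcp(bar,u,sg,g):
    o,z=rot(np.asarray(u),sg); return np.asarray(bar)+g*z,o
U0=np.array([v[1],-v[0]])         # +x-ish, perpendicular to bar
seat=armpt(p,190,0,235.5,1.571); d=(armpt(p,1,0,0,1.571)-armpt(p,0,0,0,1.571))[:2]; U1=-d
E
python3 - <<'E'
from g import *
print("C",C.round(1),"v",v.round(3),"seat",seat.round(1))
for m,t in(((216,34,262),(288,198)),((216,-34,262),(284.8,176)),((125,34,245),(319.2,195.2)),((125,-34,245),(316.8,172.8))):
    print(proj("top",armpt(p,*m,1.571)).round(1),t)
for sg in(1,-1):
  for s0 in(1,-1):
    for b,u in((C,s0*U0),(C+[0,0,110],s0*U0),(seat+[0,0,50],U1),(seat,U1)):
        x,o=tcp(b,u,sg,35); q=arm.solve_ik(x,o); print(sg,s0,None if q is None else np.round(q,2))
E
```

```text
C [565.6 174.9 185. ] v [0.093 0.996] seat [585.1 -81.9 235.5]
[287.5 197.4] (288, 198)
[284.2 175.1] (284.8, 176)
[317.5 194.5] (319.2, 195.2)
[313.8 172.6] (316.8, 172.8)
1 1 [ 0.38  0.16 -0.32  0.78 -0.16  2.02]
1 1 [ 0.38  0.11 -0.09  1.06 -0.16  2.02]
1 1 [ 0.04  0.33  0.19  1.43 -0.35  3.13]
1 1 [ 0.04  0.34  0.08  1.31 -0.35  3.13]
1 -1 [ 0.24  0.64  0.43  1.7   0.11 -1.25]
1 -1 [ 0.24  0.64  0.71  1.97  0.11 -1.25]
1 -1 [ 0.04  0.33  0.19  1.43 -0.35  3.13]
1 -1 [ 0.04  0.34  0.08  1.31 -0.35  3.13]
-1 1 [ 0.38  0.16 -0.32  0.78 -0.16 -1.12]
-1 1 [ 0.38  0.11 -0.09  1.06 -0.16 -1.12]
-1 1 [ 0.04  0.33  0.19  1.43 -0.35 -0.01]
-1 1 [ 0.04  0.34  0.08  1.31 -0.35 -0.01]
-1 -1 [0.24 0.64 0.43 1.7  0.11 1.89]
-1 -1 [0.24 0.64 0.71 1.97 0.11 1.89]
-1 -1 [ 0.04  0.33  0.19  1.43 -0.35 -0.01]
-1 -1 [ 0.04  0.34  0.08  1.31 -0.35 -0.01]
```

```bash
python3 - <<'E'
from g import *
arm.gripper_open()
x,o=tcp(C+[0,0,120],U0,-1,20); arm.movep(x,o)
x,o=tcp(C,U0,-1,20); arm.movel(x,200)
print(arm.sense()["time"],proj("scene",x),proj("scene",C))
s=arm.camera("scene")[:,:,::-1];t=arm.camera("top")[:,:,::-1]
r=lambda i:cv2.resize(i,(400,400),interpolation=cv2.INTER_CUBIC)
cv2.imwrite("pics/c6.png",np.hstack([r(s[190:290,250:350]),r(t[150:250,160:260])]))
E
```

```text
26.825 [299.47314874 236.63743483] [302.44955068 231.22644477]
```

View pics/c6.png

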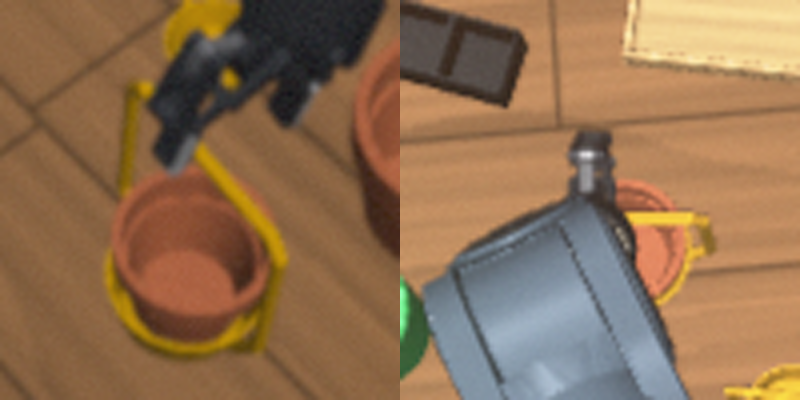

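```bash
python3 - <<'E'
from g import *
o,z=rot(U0,-1); R=Ro.from_euler("xyz",o).as_matrix(); y=R[:,1]; xx=R[:,0]
s=arm.sense(); T=np.array(s["tool_pos"]); print(T.round(1), (C+20*z).round(1), s["gripper_width"], xx.round(2),y.round(2),z.round(2))
for L in(0,13,25,38,50):
    print(L,[proj("scene",T-L*z+k*y).round(1).tolist() for k in(-48,48)],[proj("top",T-L*z+k*y).round(1).tolist() for k in(-48,)])
print("top C",proj("top",C), "top obs finger tip ~(207.5,184)")
E
```

```text
[573.5 174.7 168. ] [572.4 174.3 166.2] 85.69007604945553 [-0.09 -1.    0.  ] [-0.94  0.09 -0.34] [ 0.34 -0.03 -0.94]
0 [[284.3, 242.8], [313.6, 230.7]] [[211.2, 187.5]]
13 [[286.2, 239.3], [315.6, 227.3]] [[210.8, 188.0]]
25 [[287.9, 236.0], [317.5, 224.0]] [[210.3, 188.5]]
38 [[289.8, 232.3], [319.5, 220.4]] [[209.9, 189.0]]
50 [[291.6, 228.9], [321.4, 217.1]] [[209.4, 189.5]]
top C [210.87951672 204.11322455] top obs finger tip ~(207.5,184)
```

Measured: the fingertips sit about 25 mm short of the reported TCP, plus the expected 13 mm while open, which matches the first pass going over the bar. I'll grasp with g=40 instead of 15, lift, and look.

```bash
python3 - <<'E'
from g import *
x,o=tcp(C,U0,-1,40); x[0]+=2; arm.movel(x,100)
arm.gripper_close(); arm.sleep(.2)
s=arm.sense(); print(s["gripper_width"],s["grip_force"],np.round(s["force"],1))
if s["gripper_width"]<7: raise SystemExit
arm.movel([x[0],x[1],x[2]+110],120); arm.sleep(.2)
s=arm.sense(); print(s["time"],s["gripper_width"],np.round(s["force"],1),np.round(s["tool_pos"],1))
s=arm.camera("scene")[:,:,::-1];t=arm.camera("top")[:,:,::-1]
r=lambda i:cv2.resize(i,(400,480),interpolation=cv2.INTER_CUBIC)
cv2.imwrite("pics/c7.png",np.hstack([r(s[150:282,250:360]),r(t[130:262,150:260])]))
E
```

```text
7.410054589095724 58.86399865150452 [-2.3  0.4  4.4]
29.45 7.2947410417157545 [-0.3  0.4 -6.1] [580.9 173.5 256.6]
```

View pics/c7.png

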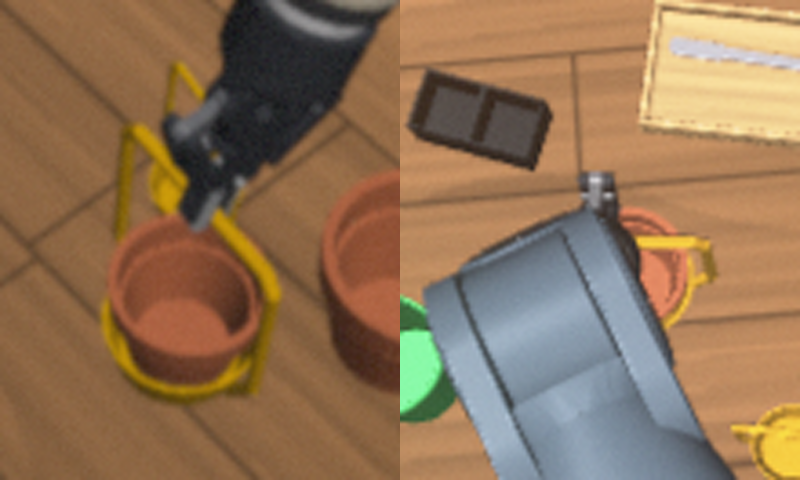

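The carrier is held and lifted upright with the pot in it (width 7.3, −6 N). The bar runs from native scene (287,186) to (326,230), with the tips just below it. I'll compare that with the expected bar pose.

```bash
python3 - <<'E'
from g import *
o,z=rot(U0,-1); T=np.array(arm.sense()["tool_pos"]); E=T-40*z; print(E.round(1))
h=np.linalg.norm(A-B)/2
for k in(h,-h):
    X=E+k*np.r_[v,0]; print(proj("scene",X).round(1),proj("top",X).round(1))
f=lambda q:np.r_[proj("scene",[q[0]+h*v[0],q[1]+h*v[1],q[2]])-(325.6,229.8),proj("scene",[q[0]-h*v[0],q[1]-h*v[1],q[2]])-(287.1,185.8),proj("top",[q[0]-h*v[0],q[1]-h*v[1],q[2]])-(231,196)]
s=least_squares(f,E);print(s.x.round(1),s.fun.round(1))
E
```

```text
[567.5 174.8 294.6]
[325.8 228.3] [183.7 196. ]
[287.6 185.2] [230.1 196.2]
[568.  174.1 290.4] [-0.4 -0.6  0.   0.4 -0.6  0.3]
```

```bash
python3 - <<'E'
from g import *
dd=np.r_[d,0]
G=lambda dz,out:tcp(seat+dd*out+[0,0,dz],U1,-1,40)
x,o=G(63,175); arm.movel(x,110,rot=o)
x,_=G(63,0); arm.movel(x,110); arm.sleep(.2)
s=arm.sense(); print(s["time"],np.round(s["force"],1),(np.array(s["tool_pos"])-x).round(1)); f0=np.array(s["force"])
e=np.array(s["tool_pos"])-x
for n in("scene","top"): np.save(f"{n}2.npy",arm.camera(n))
x,_=G(14,0); arm.movel(x,80)
dz=14
while dz>-8:
    dz-=2; arm.movel(G(dz,0)[0],40); F=np.array(arm.sense()["force"]); print(dz,(F-f0).round(1))
    if F[2]-f0[2]>4 or np.linalg.norm((F-f0)[:2])>8: break
print(arm.sense()["time"],arm.sense()["tool_pos"])
for n in("scene","top"): np.save(f"{n}3.npy",arm.camera(n))
r=lambda i:cv2.resize(i,(400,300),interpolation=cv2.INTER_CUBIC)
cr=lambda n,k:r(np.load(f"{n}{k}.npy")[60:165,150:290,::-1] if n=="scene" else np.load(f"{n}{k}.npy")[130:235,240:380,::-1])
cv2.imwrite("pics/c8.png",np.vstack([np.hstack([cr("scene",k),cr("top",k)]) for k in(2,3)]))
E
```

```text
33.075 [-0.   0.1 -5.2] [ 0.1  0.4 -0. ]
12 [ 0.4 -0.2 -0.5]
10 [ 0.2 -0.5 -0.9]
8 [-0.5 -0.  -0.7]
6 [-0.5  0.1 -0.5]
4 [-0.7  0.5  0.1]
2 [-0.4  0.3 -0.6]
0 [-0.7 -0.  -1.6]
-2 [-2.6  2.1  9.7]
35.9333 [585.91025503 -95.62218782 197.15650504]
```

View pics/c8.png

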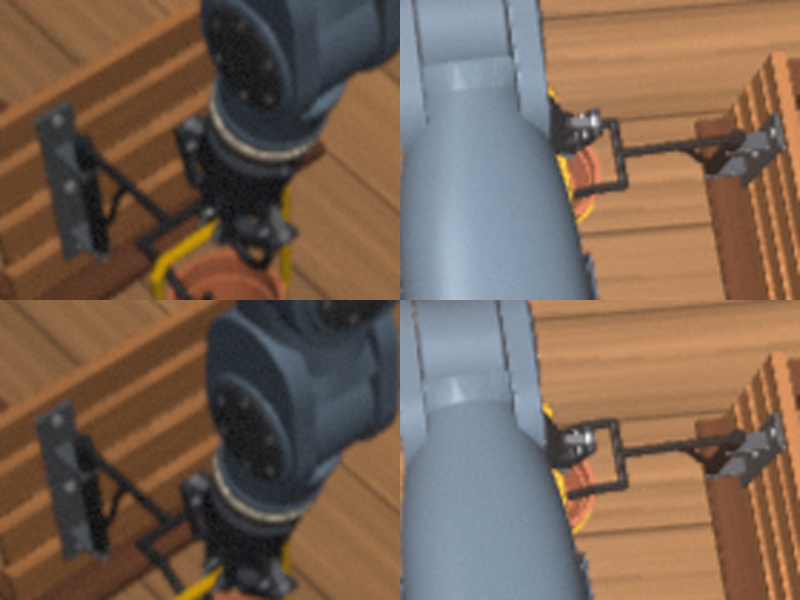

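The bar touched down within 2 mm of the expected seat height (+9.7 N) and lies between the prongs, so I'll release, back off along the tool axis and check numerically. The 10 pictures are used up.

```bash
python3 - <<'E'
from g import *
arm.gripper_open(); print(np.round(arm.sense()["force"],1),arm.sense()["gripper_width"])
o,z=rot(U1,-1); T=np.array(arm.sense()["tool_pos"])
arm.movel(T-30*z,60); print(np.round(arm.sense()["force"],1))
arm.movel(T-150*z,150); print(np.round(arm.sense()["force"],1))
t=np.array(arm.sense()["tool_pos"]); arm.movel([400,250,360],250); arm.sleep(1)
print(arm.sense()["time"],np.round(arm.sense()["force"],1))
w=np.array([-d[1],d[0]])
for n in("scene","top"):
    im=arm.camera(n); np.save(f"{n}4.npy",im)
    h=cv2.cvtColor(im,cv2.COLOR_RGB2HSV); m=cv2.inRange(h,(20,140,90),(35,255,255))
    k,l,st,ce=cv2.connectedComponentsWithStats(m)
    for i in range(1,k):
        if st[i,4]>25: print(n,st[i].tolist(),ce[i].round(1))
    print("pred ends",[proj(n,seat+s*np.r_[w,0]).round(1).tolist() for s in(-60,60)],"legs bottom",[proj(n,seat+s*np.r_[w,0]+[0,0,-150]).round(1).tolist() for s in(-70,70)],"under",proj(n,seat-[0,0,185]).round(1))
    # bar centreline samples: vertical/horizontal yellow profile
    for s in(-50,0,50):
        u,vv=proj(n,seat+s*np.r_[w,0]); u=int(round(u)); ys=np.arange(int(vv)-12,int(vv)+13)
        if n=="top": xs=np.arange(int(u)-12,int(u)+13); print(s,(u,round(vv,1)),xs[m[int(round(vv)),xs]>0])
        else: print(s,(u,round(vv,1)),ys[m[ys,u]>0])
E
```

```text
[ 1.2 -0.3 -0.2] 85.34950215757287
[ 0.3 -0.8 -0.2]
[-0.7  0.3 -0.1]
40.9083 [-0.4  0.1 -0.1]
scene [205, 141, 47, 69, 635] [227.6 176.7]
scene [291, 167, 27, 47, 610] [303.9 197. ]
pred ends [[208.1, 168.6], [245.2, 142.9]] legs bottom [[209.5, 204.9], [248.5, 176.3]] under [229.9 197.5]
-50 (211, np.float64(166.4)) [164 165 166 167 168 169]
0 (227, np.float64(155.5)) [153 154 155 156 157]
50 (242, np.float64(145.0)) [143 144 145 146 147]
top [276, 167, 29, 52, 192] [292.6 195.6]
top [241, 241, 32, 22, 389] [257.6 251.7]
pred ends [[291.0, 168.0], [297.0, 206.5]] legs bottom [[287.7, 177.1], [294.0, 218.1]] under [290.2 199.5]
-50 (291, np.float64(171.2)) [290 291 292]
0 (294, np.float64(187.1)) [293 294 295]
50 (296, np.float64(203.3)) [296 297]
```

Bar matches the predicted seat within 1 px in both views. Checking tilt (pan outline), stillness and the pot.

```bash
python3 - <<'E'
from g import *
a=np.linspace(0,2*np.pi,72)
for n in("scene","top"):
    im=np.load(f"{n}4.npy"); im2=arm.camera(n)
    h=cv2.cvtColor(im,cv2.COLOR_RGB2HSV); m=cv2.inRange(h,(20,140,90),(35,255,255))
    R=(slice(130,225),slice(195,262)) if n=="scene" else (slice(160,225),slice(265,312))
    print(n,"diff",np.abs(im[R].astype(int)-im2[R]).mean().round(2))
    t=cv2.inRange(h,(0,90,60),(14,190,255)); k,l,st,ce=cv2.connectedComponentsWithStats(t[R])
    for i in range(1,k):
        if st[i,4]>150: print("pot?",(st[i,:4]+[R[1].start,R[0].start,0,0]).tolist(),st[i,4])
    for nm,r,z in(("pan rim",54,-145),("foot",44,-185),("pot rim",53,-95)):
        c=np.array([proj(n,seat+[r*np.cos(x),r*np.sin(x),z]) for x in a]); print(nm,c.min(0).round(1),c.max(0).round(1))
    ys,xs=np.nonzero(m[R]); print("yellow box",xs.min()+R[1].start,xs.max()+R[1].start,ys.min()+R[0].start,ys.max()+R[0].start)
print(arm.sense()["time"])
E
```

```text
scene diff 2.19
pot? [195, 130, 67, 95] 3835
pot? [203, 134, 27, 26] 367
pan rim [209.3 173.2] [249.3 206. ]
foot [214.  184.6] [245.8 210.9]
pot rim [208.3 162.4] [248.8 195.1]
yellow box 205 251 141 209
top diff 1.58
pot? [265, 160, 47, 65] 2085
pot? [296, 174, 16, 24] 318
pan rim [274.6 181.2] [307.3 213.2]
foot [277.2 186.9] [303.2 212.3]
pot rim [275.4 177.8] [308.5 210.1]
yellow box 276 304 167 218
41.1083
```

```bash
python3 -c "
from cell import arm
print(arm.sign_off())"
```

```text
the job is handed in; nothing more can be done
None
```

The bracket arm is out at its stop and the yellow carrier hangs by its handle in both prongs, level and still with the gripper clear. The pot looked upright when I lifted the carrier but wasn't confirmed separately once hung, and I didn't re-measure the bystanders. I handed the job in at about 41 s, and no verdict came back.

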